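# Weigh the next bottle on the slide-over balance

### The arm

A 6-joint arm with a two-finger parallel gripper is mounted at the origin on a cart in front of the work surface, level with it; the furniture and walls round the work are solid. World frame = base frame: x ahead of the robot, y to its left, z up, the work surface at z = 0. Lengths are in m, angles in rad, forces in N, time in s.
With the tool pointing down it reaches from about 0.425 to 0.925 m from the base axis. Payload 12.5 kg.
Tool frame: the origin (TCP) lies at the very end of the fingers, on their centre line; the grasp point (between the pads) lies 19 mm behind it (manip.hold_point_z is the distance from the TCP to the grasp point, in m); z points along the fingers, y is the direction in which the jaws open and shut (so a half turn about z gives the same grasp; the last joint's range is limited). The gripper opens to 85 mm and grips with 20 to 120 N. Pads are 22 mm wide; open, the fingers measure 114 mm over their backs; the gripper's body (76 mm by 85 mm) begins 54 mm behind the grasp point. The pads swing forward as they close: fully open they stand 13 mm farther back than shut.
Start: joints at [-1.333, 0.491, 1.559, -0, 1.092, -0.106], TCP at [0.211, -0.588, 0.231] pointing down, gripper open.
Joint ranges: [-3.1, 3.1], [-0.84, 2.19], [0.05, 2.79], [-1.13, 4.28], [0.06, 2.93], [-2.69, 2.69]. Speed limits (rad/s): [2.22, 2.22, 2.79, 3.14, 3.14, 3.14].

### API

Orientations are given as a rotation vector (axis times angle).
In Python, from cell import manip, viewer, order gives the robot as it stands.
- The arm moves only by the tool drive_tool, never from a script. Its argument "commands" is a list that holds one entry, the list of rows, each a list of 7 numbers: the shift along the world's x, y, z scaled (see below), then the turn, a rotation vector about the world's x, y, z scaled (see below), then the opening, from -1 (shut) to 1 (fully open). A call has 1 to 10 rows; each row shifts and turns the commanded pose from where the row before left it; what a row does not reach is not made up. The controller multiplies each number of a shift by 2 cm and each number of a turn by 8 degrees. A row lasts 1/8 s, in which the tool goes at most 62.5 mm and 10.7 degrees, less where a joint would pass 70% of its speed; a pose out of reach is approached as far as the arm can. A call with a number of a shift or a turn outside -1 to 1 is refused whole. A call with a gripper value outside its range is refused whole. The fingers move at their own pace and stop on an object; "squeeze" is the grip in N (left out, the last holds). Time passes only in rows, so rows that do not move let the fingers close. It gives the time, the measured TCP pose, the force and the opening at its end, in the units of the state.
- manip.read_state(): the state, without advancing time (a new reading comes with each control period).
- viewer.camera(name): name is "side" or "top"; returns a dict with "img" (400x640x3 uint8, red, green, blue), "camera_matrix" (3x3 intrinsics, pixels), "R" (3x3) and "t" (3): a world point X has camera coordinates R X + t. Camera axes: x right, y down, z forward; pixel columns grow to the right and rows downward; lengths in m; the calibration is good to about 2 mm. A picture is of the moment at which its call begins. There is no depth.
- order.job_done(): hands the job in, once; it reports no verdict.
The state is a dict: "clock": time; "joint_pos": joint angles; "qd": joint speeds; "joint_efforts": joint torques, N m; "position": TCP position; "orientation": TCP orientation; "contact_force": force on the tool from outside, world axes, zero at the start; "moment": the same for the moment, N m; "width": finger opening in m.
Only numpy, scipy, OpenCV 4.12 (cv2) and the standard library are available. Lean on these libraries where they do the work, as an engineer would, in place of code of your own. Each camera call takes 0.05 s, during which the arm holds its last target.

### The job

The bottle on the balance pan has been weighed: slide it off onto the outfeed plate, well clear of the pan, then slide the next bottle from the infeed plate onto the pan so that it stands inside the engraved circle in the middle. Let go of it, and when the pan has come to rest press the raised key fully down to record the weight, and release it. Keep the bottles upright, slide them without lifting them, do not press on the pan, and leave the things round the balance where they are.

Things in the scene. Friction and masses are not known exactly. Their poses are not given: they have to be found in the camera images.
- balance: White and grey bench balance, fixed, about 236 x 170 mm, 54 mm high, with a pan on top and a steel plate on stands at each side. Origin on the bench under the middle of the pan; z up; -x is the front with display and keys; bottles travel along y toward -y (to the robot's right). Each surface is a little lower than the one before, so a bottle pushed that way meets no upward step; polished, slippery.
- infeed_plate (a point): Middle of the top of the infeed plate, 150 mm to +y of the pan's middle. Plate 191 mm long (54 to 245 mm from the pan's middle), top 69.5 mm above the bench, 90 mm wide inside (across x) between side lips that stand 6 mm above it.
- outfeed_plate (a point): Point on the top of the outfeed plate, 150 mm to -y of the pan's middle. Plate from 54 to 255 mm from the pan's middle, top 67 mm above the bench, 90 mm wide inside between side lips that stand 6 mm above it; an end stop 8 mm high at the far end.
- pan_centre (a point): Middle of the top of the steel pan, in the middle of an engraved circle of 52 mm inner diameter; axes as the balance's. Pan 114 mm (x) by 100 mm (y), no rims, top 69 mm above the bench when empty. Moves down with the pan.
- pan (a joint): How far the sprung pan has sunk, m: 0 empty (top at 69 mm), about 0.001 to 0.0016 under one bottle, 0.008 at its stop; about 700 N/m.
- key_top (a point): Middle of the top of the only raised key, a grey key 18 (x) x 26 (y) mm on the low shelf at the front of the balance, right of the display; top 42.5 mm above the bench, about 10 mm above the shelf. The flat keys left of it are printed and do not move.
- key (a joint): Travel of the raised key straight down, m: 0 released, 0.004 fully down; takes about 4 N and springs back.
- bottle_weighed: White plastic bottle with red screw cap and red band, 36 mm across, 62 mm high, about 100 g, standing near the middle of the pan at the start. Straight side up to about 33 mm, then shoulder and narrower cap 27 mm across. Origin at the centre of its underside, z up.
- bottle_next: The same kind of bottle, standing on the infeed plate at the start. Origin at the centre of its underside, z up.
- bottle_earlier: The same kind of bottle, weighed earlier, standing near the end stop of the outfeed plate; it stays on that plate and may be touched by the bottle that joins it. Origin at the centre of its underside, z up.
- calculator: Black calculator, 74 x 120 x 13 mm, lying loose in front of the infeed plate; to be left alone. Origin at the centre of its underside.
- timer: White timer, 66 x 66 x 19 mm, lying loose in front of the outfeed plate; to be left alone. Origin at the centre of its underside.
Things that resemble listed ones, but are neither listed nor needed, are in the scene too. What is shaped like the bottle_next but purple is not meant. What is shaped like the bottle_weighed but purple is not meant.

How it is judged:
By the outcome, as a careful person would: the job done as asked, in the order asked, and still so for the second after the job is handed in, with the robot touching nothing.
It also fails if it takes over 61 s, if anything falls off the work surface, if the arm or the gripper's body presses on something with over 40 N, if the wrist force passes 120 N, or if a joint passes its speed limit or range.

## Working session

There is one attempt and no reset: what is moved stays moved. The work goes in short steps, Python scripts to look and compute and a tool call to move; the robot and the scene stay as the last step left them, time stands still between calls to the robot, and variables do not carry over. Pictures are saved under pics/ and viewed, and the job is handed in when it is done.

Besides the shell and the picture viewer there is one more tool, called after "Request:" as name([rows], argument=value, ...), one row to a line, values as JSON. drive_tool: Moves the arm, as the interface text tells. Shifts and turns lie within -1 to 1; 1 stands for 2 cm of shift or 8 degrees of turn. Its arguments: {"type":"object","properties":{"commands":{"type":"array","items":{"type":"array","items":{"type":"array","items":{"type":"number","minimum":-1,"maximum":1}}}},"squeeze":{"type":"number"}},"required":["commands"]}

```bash
mkdir -p pics; ls; cat > h.py <<'E'
import numpy as np, cv2
from cell import manip, viewer, order
def snap(name,tag):
    c=viewer.camera(name); cv2.imwrite(f'pics/{tag}.png',c['img'][:,:,::-1]); np.savez(f'pics/{tag}.npz',**c); return c
def load(tag): return dict(np.load(f'pics/{tag}.npz'))
def ray(c,u,v):
    d=c['R'].T@np.linalg.inv(c['camera_matrix'])@np.array([u,v,1.]); o=-c['R'].T@c['t']; return o,d/np.linalg.norm(d)
def onz(c,u,v,z):
    o,d=ray(c,u,v); return o+d*(z-o[2])/d[2]
def tri(c1,p1,c2,p2):
    o1,d1=ray(c1,*p1);o2,d2=ray(c2,*p2)
    A=np.stack([d1,-d2],1);s=np.linalg.lstsq(A,o2-o1,rcond=None)[0]
    a=o1+d1*s[0];b=o2+d2*s[1];return (a+b)/2,np.linalg.norm(a-b)
def proj(c,X):
    p=c['camera_matrix']@(c['R']@np.array(X)+c['t']);return p[:2]/p[2]
E
python3 - <<'E'
from h import *
np.set_printoptions(precision=4,suppress=True)
for n in('side','top'):
    c=snap(n,n+'0');print(n,-c['R'].T@c['t'],c['R'],c['camera_matrix'])
print(manip.read_state(), manip.hold_point_z)
E
```

```text
pics
side [ 0.6472 -0.9109  0.6192] [[ 0.9989  0.0456  0.0127]
 [ 0.0346 -0.5194 -0.8538]
 [-0.0323  0.8533 -0.5204]] [[445.572    0.     327.8212]
 [  0.     445.572  200.4958]
 [  0.       0.       1.    ]]
top [ 0.4405 -0.041   0.9121] [[-0.023  -0.9988 -0.044 ]
 [-0.9812  0.031  -0.1904]
 [ 0.1915  0.0388 -0.9807]] [[367.134    0.     321.2236]
 [  0.     367.134  205.3547]
 [  0.       0.       1.    ]]
{'clock': 0.1, 'joint_pos': array([-1.3326,  0.4915,  1.5594, -0.    ,  1.0917, -0.1056]), 'qd': array([-0.0016, -0.0016, -0.0027,  0.    ,  0.0009, -0.0005]), 'joint_efforts': array([  0.0049, -61.9444, -26.2027,  -0.    ,   0.0029,   0.    ]), 'position': array([ 0.2106, -0.5882,  0.2308]), 'orientation': array([-3.0944, -0.5372,  0.0001]), 'contact_force': array([-0.1052, -0.0897, -0.4633]), 'moment': array([ 0.0436, -0.003 , -0.0069]), 'width': 0.08541055692125023} 0.0187
```

View pics/side0.png

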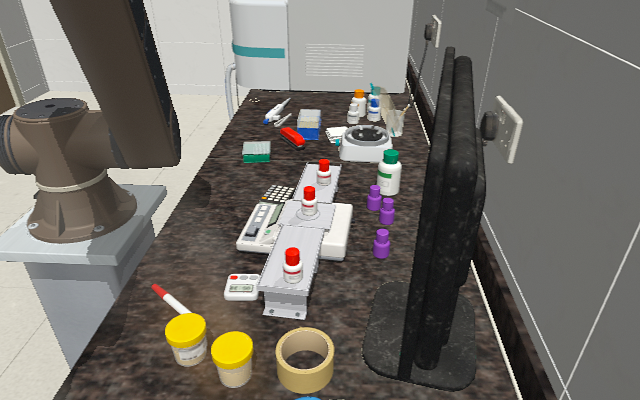

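View pics/top0.png

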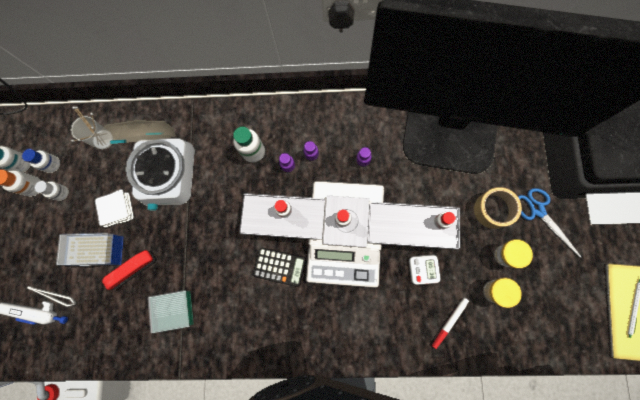

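In the top view the three red-capped bottles are at (282,208) on the infeed plate, (344,217) on the pan and (447,220) near the end stop. The purple look-alikes at (286,162), (311,150) and (364,156) stand behind the balance and aren't meant. So bottle_next is (282,208) and bottle_weighed is (344,217). I'll check this in enlarged crops.

```bash
python3 - <<'E'
from h import *
t=load('top0')['img'];s=load('side0')['img']
cv2.imwrite('pics/c_top.png',cv2.resize(t[170:300,230:470],None,fx=3.3,fy=3.3,interpolation=cv2.INTER_CUBIC)[:,:,::-1])
cv2.imwrite('pics/c_side.png',cv2.resize(s[150:325,220:400],None,fx=3.3,fy=3.3,interpolation=cv2.INTER_CUBIC)[:,:,::-1])
E
```

```text
(no output)
```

View pics/c_top.png

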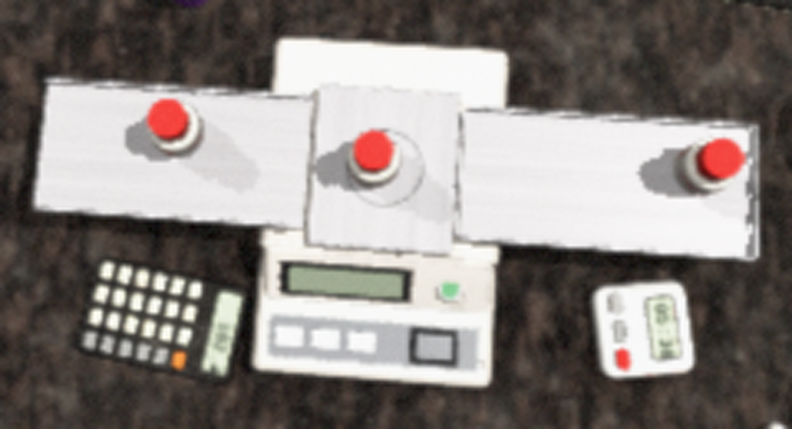

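View pics/c_side.png

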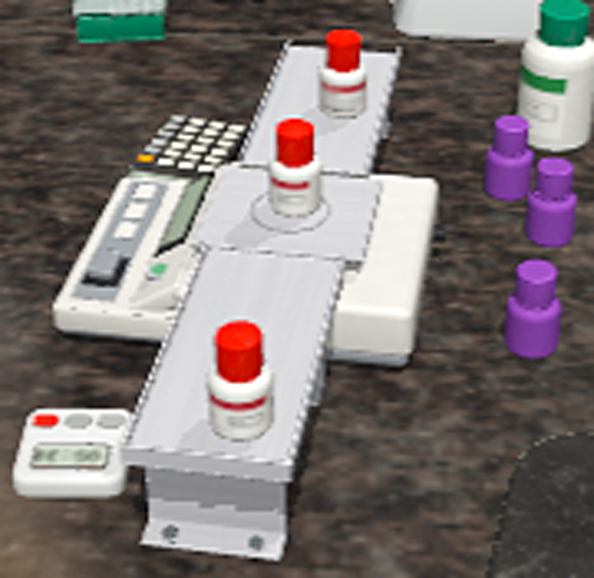

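The crops confirm it: the red-capped bottles are on the infeed plate, in the engraved circle on the pan, and by the end stop. The raised key is the dark-framed one at about (361,275) in the top view. Next I'll measure.

```bash
python3 - <<'E'
from h import *
np.set_printoptions(precision=4,suppress=True)
T=load('top0');S=load('side0')
def caps(c,box):
    h=cv2.cvtColor(c['img'],cv2.COLOR_RGB2HSV)
    m=((h[...,0]<8)|(h[...,0]>172))&(h[...,1]>170)&(h[...,2]>120)
    M=np.zeros(m.shape,np.uint8);x0,y0,x1,y1=box;M[y0:y1,x0:x1]=m[y0:y1,x0:x1]
    n,l,st,ce=cv2.connectedComponentsWithStats(M)
    return sorted([(*ce[i],*st[i]) for i in range(1,n) if st[i][4]>60])
a=caps(T,(235,190,465,250));b=caps(S,(250,150,345,290))
for r in a+b: print(np.array(r))
b=b[::-1] if False else sorted(b,key=lambda r:r[1]) # far (+y) first
for p,q in zip(a,b): print('cap',tri(T,p[:2],S,q[:2]))
ct=lambda u,v:(230+(u+.5)/3.3-.5,170+(v+.5)/3.3-.5)
cs=lambda u,v:(220+(u+.5)/3.3-.5,150+(v+.5)/3.3-.5)
P={'in_back':((45,78),(400,48)),'in_front':((35,208),(285,42)),'out_back':((758,125),(293,465)),'out_front':((757,257),(126,460)),'ring':((386,168),(290,210)),'key':((433,346),(105,265))}
for k,(u,w) in P.items(): print(k,tri(T,ct(*u),S,cs(*w)),'onz',onz(T,*ct(*u),.0425 if k=='key' else .069),onz(S,*cs(*w),.0425 if k=='key' else .069))
def up(im,x0,y0,x1,y1,f,n): cv2.imwrite(n,cv2.resize(im[y0:y1,x0:x1],None,fx=f,fy=f,interpolation=cv2.INTER_CUBIC)[:,:,::-1])
up(T['img'],300,185,385,290,6,'pics/d1.png');up(S['img'],230,190,330,260,7,'pics/d2.png')
E
```

```text
[280.4421 205.9053 275.     201.      12.      11.      95.    ]
[342.5217 215.3804 338.     210.      10.      12.      92.    ]
[447.7549 217.8137 442.     213.      12.      11.     102.    ]
[292.     256.3009 285.     248.      14.      18.     216.    ]
[309.     192.8207 304.     186.      11.      15.     145.    ]
[323.6552 164.6552 319.     159.      10.      13.     116.    ]
cap (array([0.5975, 0.0809, 0.1182]), np.float64(0.0008126175121714959))
cap (array([ 0.5723, -0.0557,  0.1159]), np.float64(0.000462921885912899))
cap (array([ 0.5601, -0.2827,  0.116 ]), np.float64(0.0006500169141352296))
in_back (array([0.6396, 0.1762, 0.0731]), np.float64(0.0008067091765563416)) onz [0.6402 0.1772 0.069 ] [0.64   0.1846 0.069 ]
in_front (array([0.5451, 0.1815, 0.0729]), np.float64(0.0012055647654688382)) onz [0.5462 0.1827 0.069 ] [0.5438 0.1889 0.069 ]
out_back (array([ 0.5912, -0.3237,  0.073 ]), np.float64(0.003840023425018256)) onz [ 0.59   -0.3254  0.069 ] [ 0.5926 -0.3188  0.069 ]
out_front (array([ 0.5   , -0.3169,  0.0656]), np.float64(0.0026614799444276195)) onz [ 0.4985 -0.3162  0.069 ] [ 0.5022 -0.3203  0.069 ]
ring (array([ 0.5686, -0.0656,  0.0676]), np.float64(0.0019533183129270613)) onz [ 0.5674 -0.0657  0.069 ] [ 0.5697 -0.0674  0.069 ]
key (array([ 0.4445, -0.0951,  0.0368]), np.float64(0.0007483028709237136)) onz [ 0.4441 -0.0948  0.0425] [ 0.4468 -0.103   0.0425]
```

View pics/d1.png

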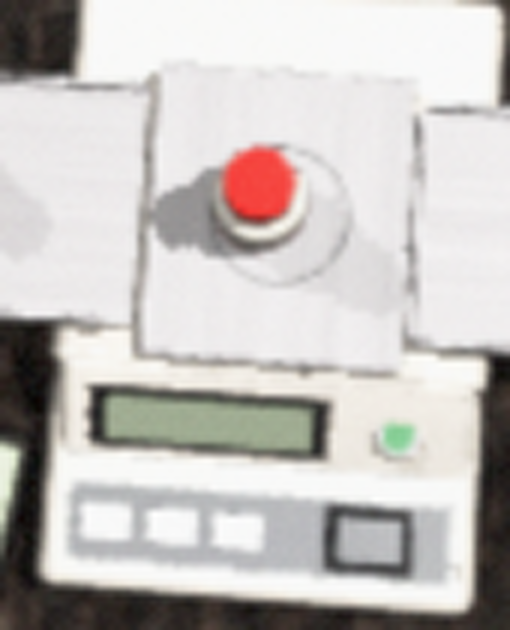

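View pics/d2.png

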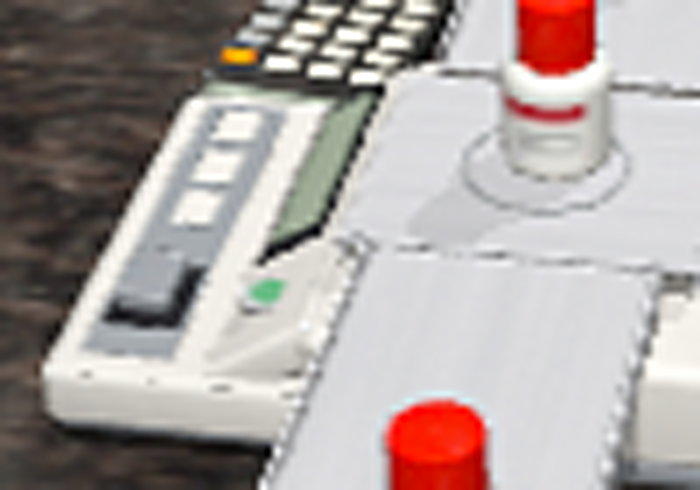

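Request:
drive_tool([
  [[0.67,0.986,0,0,0,-0.116,1],[0.67,0.986,0,0,0,-0.116,1],[0.67,0.986,0,0,0,-0.116,1],[0.67,0.986,0,0,0,-0.116,1],[0.67,0.986,0,0,0,-0.116,1],[0.67,0.986,0,0,0,-0.116,1],[0.67,0.986,0,0,0,-0.116,1],[0.67,0.986,0,0,0,-0.116,1],[0.67,0.986,0,0,0,-0.116,1],[0.67,0.986,0,0,0,-0.116,1]],
])

```text
clock: 1.35
position: [0.345, -0.3905, 0.2311]
orientation: [-3.128, -0.284, 0.0]
contact_force: [-0.1, -0.2, 1.0]
width: 0.0853
```

```bash
python3 - <<'E'
from h import *
np.set_printoptions(precision=4,suppress=True)
T=load('top0')
print(onz(T,405,165,.0),onz(T,370,100,.1),onz(T,370,100,.2),onz(T,370,100,.05))
print(manip.read_state())
E
```

```text
[ 0.7171 -0.2221  0.    ] [ 0.85   -0.1306  0.1   ] [ 0.7996 -0.1196  0.2   ] [ 0.8753 -0.1361  0.05  ]
{'clock': 1.35, 'joint_pos': array([-0.9739,  0.3442,  1.8112, -0.    ,  0.9866,  0.4156]), 'qd': array([ 0.3382, -0.0703,  0.1152,  0.0003, -0.0456,  0.4657]), 'joint_efforts': array([ -2.9451, -49.392 , -24.4752,  -0.0138,   0.0957,  -0.7813]), 'position': array([ 0.345 , -0.3905,  0.2311]), 'orientation': array([-3.1284, -0.2844,  0.0003]), 'contact_force': array([-0.0909, -0.1602,  1.0221]), 'moment': array([-0.0185,  0.0368, -0.0219]), 'width': 0.08527939222885392}
```

Request:
drive_tool([
  [[0.67,0.986,0,0,0,-0.116,1],[0.67,0.986,0,0,0,-0.116,1],[0.67,0.986,0,0,0,-0.116,1],[0.67,0.986,0,0,0,-0.116,1],[0.67,0.986,0,0,0,-0.116,1],[0.67,0.986,0,0,0,-0.116,1],[0.67,0.986,0,0,0,-0.116,1],[0.67,0.986,0,0,0,-0.116,1],[0.67,0.986,0,0,0,-0.116,1],[0.67,0.986,0,0,0,-0.116,1]],
])

```text
clock: 2.6
position: [0.479, -0.1933, 0.2311]
orientation: [-3.141, -0.03, 0.001]
contact_force: [-1.0, 0.8, 0.1]
width: 0.0856
```

Request:
drive_tool([
  [[0.67,0.986,0,0,0,-0.116,1],[0.67,0.986,0,0,0,-0.116,1],[0.67,0.986,0,0,0,-0.116,1],[0.67,0.986,0,0,0,-0.116,1],[0.67,0.986,0,0,0,-0.116,1],[0.67,0.986,0,0,0,-0.116,1],[0.67,0.986,0,0,0,-0.116,1],[0,0,0,0,0,0,1]],
])

```text
clock: 3.6
position: [0.5728, -0.055, 0.2309]
orientation: [-3.138, 0.144, 0.001]
contact_force: [0.9, -0.7, 0.4]
width: 0.0855
```

```bash
python3 - <<'E'
from h import *
from scipy.spatial.transform import Rotation as R
s=manip.read_state();M=R.from_rotvec(s['orientation']).as_matrix();print(s['position'],M.round(3))
snap('side','s1')
E
```

```text
[ 0.57277338 -0.05501107  0.23089525] [[ 0.996 -0.092 -0.001]
 [-0.092 -0.996  0.   ]
 [-0.001 -0.    -1.   ]]
```

View pics/s1.png

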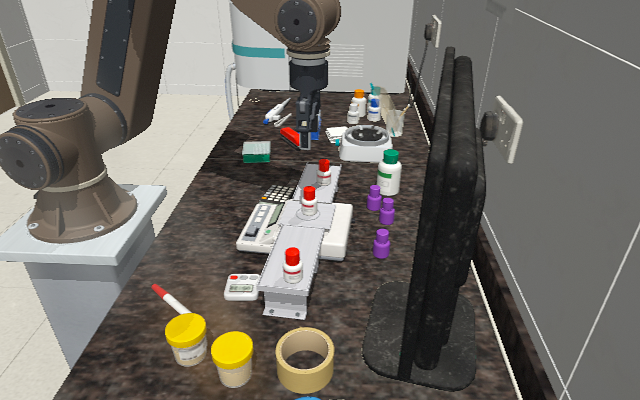

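The gripper is above the weighed bottle with the jaws along the travel line, so I'm descending.

Request:
drive_tool([
  [[0,0,-1,0,0,0,1],[0,0,-1,0,0,0,1],[0,0,-1,0,0,0,1],[0,0,-1,0,0,0,1],[0,0,-1,0,0,0,1],[0,0,-1,0,0,0,1],[0,0,-0.8,0,0,0,1],[0,0,-0.8,0,0,0,1],[0,0,-0.2,0,0,0,1],[0,0,0,0,0,0,1]],
])

```text
clock: 4.9
position: [0.5725, -0.056, 0.0753]
orientation: [3.138, -0.147, -0.0]
contact_force: [-0.7, 0.4, 0.0]
width: 0.0853
```

```bash
python3 - <<'E'
from h import *
def up(im,x0,y0,x1,y1,f): return cv2.resize(im[y0:y1,x0:x1],None,fx=f,fy=f,interpolation=cv2.INTER_CUBIC)[:,:,::-1]
a=snap('side','s2')['img']
cv2.imwrite('pics/s2c.png',up(a,240,130,370,310,3.3))
E
```

```text
(no output)
```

View pics/s2c.png

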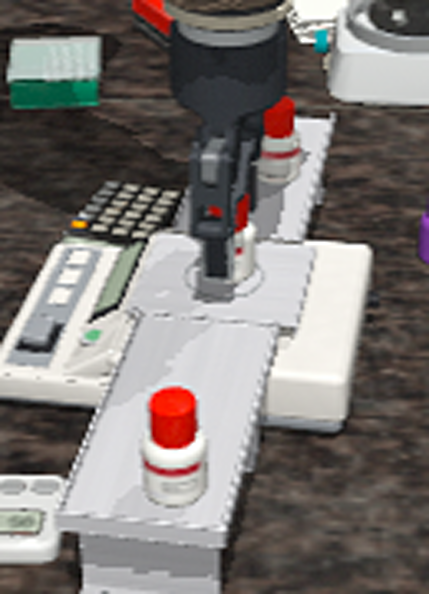

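```bash
python3 - <<'E'
from h import *
S=load('s2')
for X in [(0.5725-.0047,-.056-.05,.09),(.5725,-.056,.09),(.5723,-.0557,.117)]:
    p=proj(S,X);print(p,(p-[240,130])*3.3)
E
```

```text
[305.04133858 214.82678952] [214.63641733 279.92840542]
[309.08788585 202.80532215] [227.99002329 240.25756311]
[308.89847115 192.42494701] [227.3649548  206.00232515]
```

Request:
drive_tool([
  [[0,0,0,0,0,0,0.0],[0,0,0,0,0,0,0.0],[0,0,0,0,0,0,0.0],[0,0,0,0,0,0,0.0]],
], squeeze=20)

```text
clock: 5.45
position: [0.5725, -0.056, 0.0754]
orientation: [3.138, -0.147, 0.0]
contact_force: [-0.5, 0.6, -0.6]
width: 0.0426
```

```bash
python3 - <<'E'
from h import *
def up(im,x0,y0,x1,y1,f): return cv2.resize(im[y0:y1,x0:x1],None,fx=f,fy=f,interpolation=cv2.INTER_CUBIC)[:,:,::-1]
a=snap('side','s3')['img'];b=snap('top','t3')['img']
cv2.imwrite('pics/s3c.png',np.hstack([up(a,250,140,350,290,4),up(b,300,180,400,330,4)]))
E
```

```text
(no output)
```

View pics/s3c.png

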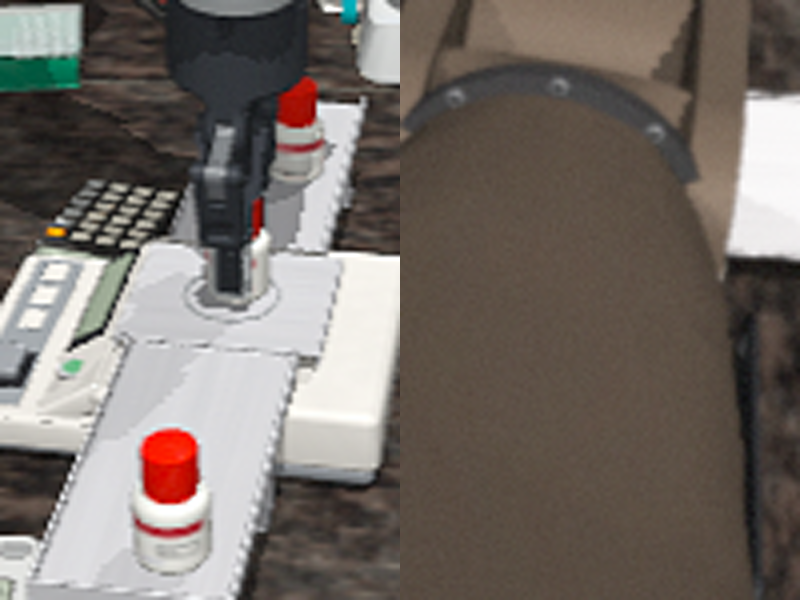

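Request:
drive_tool([
  [[0,0,0,0,0,0,-0.09],[-0.01,-0.1,0,0,0,0,-0.09],[-0.023,-0.25,0,0,0,0,-0.09],[-0.037,-0.4,0,0,0,0,-0.09],[-0.046,-0.5,0,0,0,0,-0.09],[-0.046,-0.5,0,0,0,0,-0.09],[-0.046,-0.5,0,0,0,0,-0.09],[-0.046,-0.5,0,0,0,0,-0.09],[-0.046,-0.5,0,0,0,0,-0.09],[-0.046,-0.5,0,0,0,0,-0.09]],
])

```text
clock: 6.8
position: [0.5655, -0.1317, 0.0754]
orientation: [3.138, -0.147, 0.0]
contact_force: [0.5, 0.5, 0.4]
width: 0.0386
```

```bash
python3 - <<'E'
from h import *
def up(im,x0,y0,x1,y1,f): return cv2.resize(im[y0:y1,x0:x1],None,fx=f,fy=f,interpolation=cv2.INTER_CUBIC)[:,:,::-1]
a=snap('side','s4')['img']
cv2.imwrite('pics/s4c.png',up(a,240,140,350,310,3.5))
E
```

```text
(no output)
```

View pics/s4c.png

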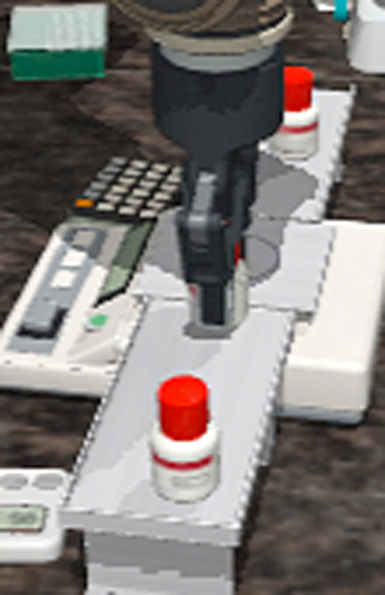

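Request:
drive_tool([
  [[-0.046,-0.5,0,0,0,0,-0.09],[-0.046,-0.5,0,0,0,0,-0.09],[-0.046,-0.5,0,0,0,0,-0.09],[-0.046,-0.5,0,0,0,0,-0.09],[-0.046,-0.5,0,0,0,0,-0.09],[-0.046,-0.5,0,0,0,0,-0.09],[-0.037,-0.4,0,0,0,0,-0.09],[-0.02,-0.2,0,0,0,0,-0.09],[-0.005,-0.05,0,0,0,0,-0.09],[0,0,0,0,0,0,-0.09]],
])

```text
clock: 8.1
position: [0.5588, -0.2039, 0.0753]
orientation: [3.138, -0.147, -0.0]
contact_force: [0.6, -0.5, 0.2]
width: 0.039
```

Request:
drive_tool([
  [[0,0,0,0,0,0,0.2],[0,0,0,0,0,0,0.2],[0,0,0,0,0,0,0.2],[0,0,0.3,0,0,0,0.2],[0,0,0.8,0,0,0,0.2],[0,0,1,0,0,0,0.2],[0,0,1,0,0,0,0.2],[0,0,1,0,0,0,0.2],[0,0,0.9,0,0,0,0.2]],
])

```text
clock: 9.22
position: [0.5589, -0.204, 0.1774]
orientation: [3.138, -0.147, 0.002]
contact_force: [-0.1, -0.2, -0.1]
width: 0.0513
```

```bash
python3 - <<'E'
from h import *
def up(im,x0,y0,x1,y1,f): return cv2.resize(im[y0:y1,x0:x1],None,fx=f,fy=f,interpolation=cv2.INTER_CUBIC)[:,:,::-1]
a=snap('side','s5')['img']
cv2.imwrite('pics/s5c.png',up(a,240,140,350,310,3.5))
E
```

```text
(no output)
```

View pics/s5c.png

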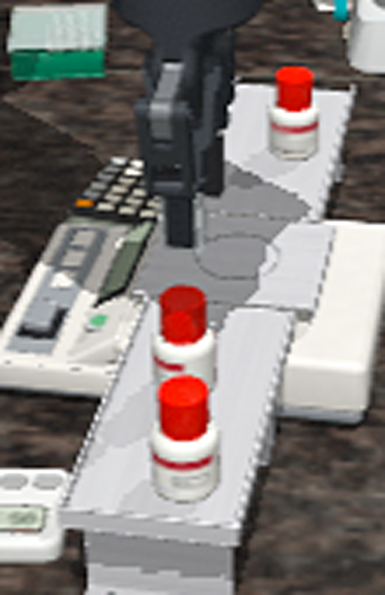

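The weighed bottle is upright on the outfeed plate, next to the earlier one, and the ring is visible and empty. Next bottle.

Request:
drive_tool([
  [[0.128,0.95,0,0,0,0,1],[0.128,0.95,0,0,0,0,1],[0.128,0.95,0,0,0,0,1],[0.128,0.95,0,0,0,0,1],[0.128,0.95,0,0,0,0,1],[0.128,0.95,0,0,0,0,1],[0.128,0.95,0,0,0,0,1],[0.128,0.95,0,0,0,0,1],[0.128,0.95,0,0,0,0,1],[0.128,0.95,0,0,0,0,1]],
])

```text
clock: 10.52
position: [0.5846, -0.0127, 0.1753]
orientation: [3.138, -0.147, 0.0]
contact_force: [-0.6, -0.5, -0.0]
width: 0.0856
```

Request:
drive_tool([
  [[0.128,0.95,0,0,0,0,1],[0.128,0.95,0,0,0,0,1],[0.128,0.95,0,0,0,0,1],[0.128,0.95,0,0,0,0,1],[0.128,0.95,0,0,0,0,1],[0,0,0,0,0,0,1]],
])

```text
clock: 11.28
position: [0.5973, 0.0824, 0.1752]
orientation: [3.138, -0.144, -0.0]
contact_force: [0.1, -0.2, -0.3]
width: 0.0854
```

```bash
python3 - <<'E'
from h import *
def up(im,x0,y0,x1,y1,f): return cv2.resize(im[y0:y1,x0:x1],None,fx=f,fy=f,interpolation=cv2.INTER_CUBIC)[:,:,::-1]
a=snap('side','s6')['img'];b=snap('top','t6')['img']
cv2.imwrite('pics/s6c.png',np.hstack([up(a,255,120,355,270,4),up(b,300,180,400,330,4)]))
print(manip.read_state()['position'])
E
```

```text
[0.59714176 0.08101534 0.17524   ]
```

View pics/s6c.png

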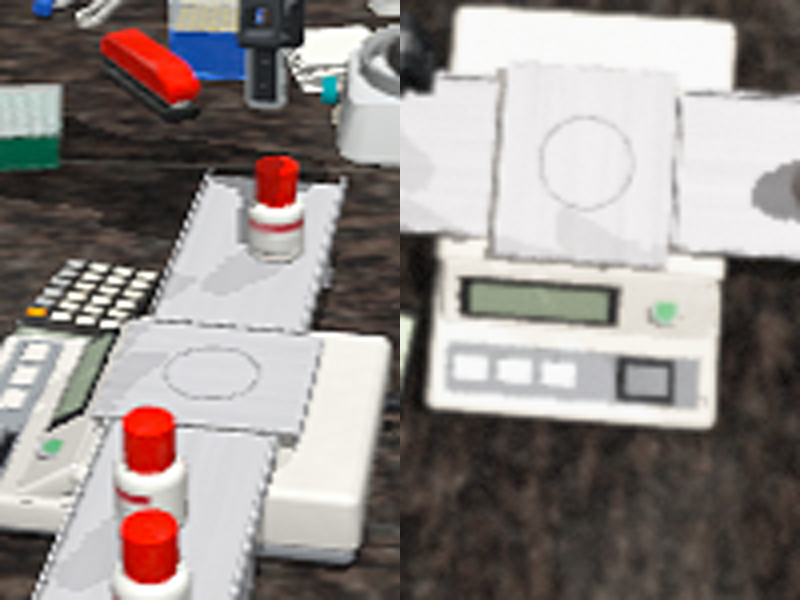

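Both views now show the whole ring unobstructed, at about (346,220) in the top view and (307,212) in the side view. I'll measure it, and the key, properly.

```bash
python3 - <<'E'
from h import *
np.set_printoptions(precision=4,suppress=True)
def ring(tag,x0,y0,x1,y1):
    c=load(tag);g=cv2.cvtColor(c['img'],cv2.COLOR_RGB2GRAY)[y0:y1,x0:x1]
    k=cv2.resize(g,None,fx=8,fy=8,interpolation=cv2.INTER_CUBIC).astype(np.float32)
    m=((cv2.GaussianBlur(k,(0,0),16)-k)>6).astype(np.uint8)
    n,l,st,ce=cv2.connectedComponentsWithStats(m)
    best=max(range(1,n),key=lambda i:st[i][2]*st[i][3] if st[i][2]<.97*k.shape[1] else 0)
    cs,_=cv2.findContours((l==best).astype(np.uint8),0,2)
    e=cv2.fitEllipse(max(cs,key=len));
    return c,(x0+(e[0][0]+.5)/8-.5,y0+(e[0][1]+.5)/8-.5),np.array(e[1])/8,st[best]/8
T,pt,et,s1=ring('t6',331,205,362,236);S,ps,es,s2=ring('s6',292,202,324,224)
print(pt,et,s1,ps,es,s2,tri(T,pt,S,ps),onz(T,*pt,.069),onz(S,*ps,.069))
# key
h=cv2.resize(T['img'][265:285,350:372],None,fx=16,fy=16,interpolation=cv2.INTER_CUBIC)
k=cv2.resize(S['img'][220:245,235:268],None,fx=16,fy=16,interpolation=cv2.INTER_CUBIC)
S0=load('side0')['img'];k=cv2.resize(S0[220:245,235:268],None,fx=16,fy=16,interpolation=cv2.INTER_CUBIC)
cv2.imwrite('pics/key.png',np.hstack([cv2.copyMakeBorder(h,0,80,0,0,0),k])[:,:,::-1])
E
```

```text
(346.04341888427734, 220.2218780517578) [22.937  23.3584] [  3.5     3.625  24.5    24.375 782.   ] (307.510066986084, 213.15817642211914) [14.0055 23.8649] [  4.      4.125  24.5     8.375 307.125] (array([ 0.5689, -0.0643,  0.0673]), np.float64(0.0009125452612761967)) [ 0.5682 -0.0644  0.069 ] [ 0.5696 -0.0668  0.069 ]
```

View pics/key.png

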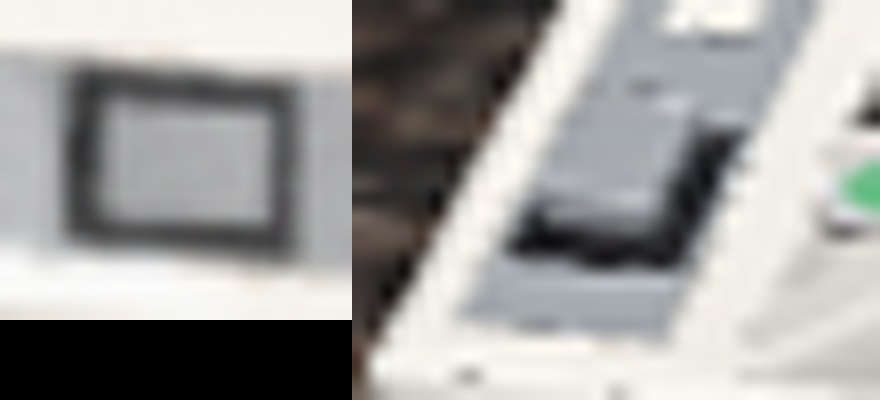

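```bash
python3 - <<'E'
from h import *
np.set_printoptions(precision=4,suppress=True)
T=load('top0');S=load('side0')
print(tri(T,(361.2,274.7),S,(251.25,228.7)),onz(T,361.2,274.7,.0425),onz(S,251.25,228.7,.0425))
E
```

```text
(array([ 0.4441, -0.0956,  0.0406]), np.float64(0.0011240235455497224)) [ 0.4436 -0.0956  0.0425] [ 0.4454 -0.0982  0.0425]
```

Request:
drive_tool([
  [[0,0,-1,0,0,0,1],[0,0,-1,0,0,0,1],[0,0,-1,0,0,0,1],[0,0,-0.9,0,0,0,1],[0,0,-0.7,0,0,0,1],[0,0,-0.3,0,0,0,1],[0,0,0,0,0,0,0.0],[0,0,0,0,0,0,0.0],[0,0,0,0,0,0,0.0],[0,0,0,0,0,0,0.0]],
])

```text
clock: 12.62
position: [0.5973, 0.0811, 0.0777]
orientation: [3.138, -0.147, 0.001]
contact_force: [-0.4, -0.3, 1.0]
width: 0.0427
```

```bash
python3 - <<'E'
from h import *
def up(im,x0,y0,x1,y1,f): return cv2.resize(im[y0:y1,x0:x1],None,fx=f,fy=f,interpolation=cv2.INTER_CUBIC)[:,:,::-1]
a=snap('side','s7')['img'];b=snap('top','t7')['img']
cv2.imwrite('pics/s7c.png',np.hstack([up(a,255,120,355,270,4),up(b,250,180,350,330,4)]))
E
```

```text
(no output)
```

View pics/s7c.png

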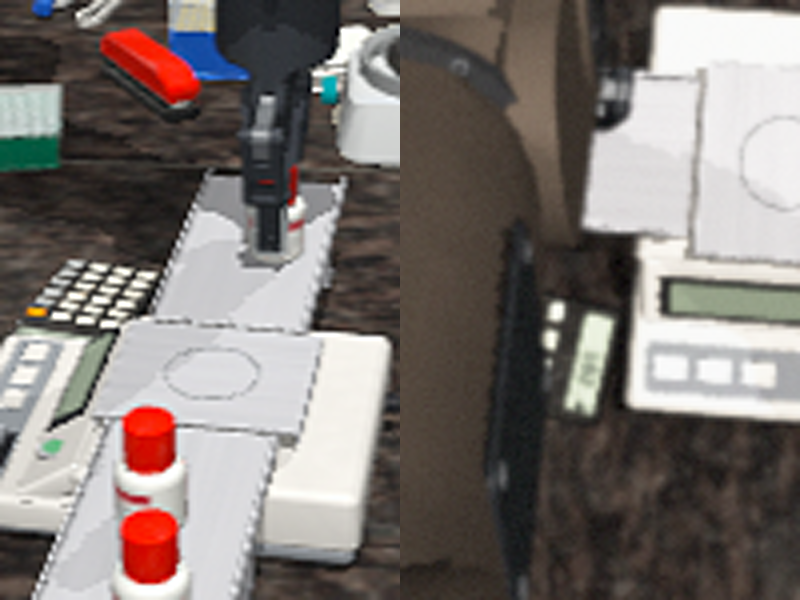

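Fingers are on both sides of bottle_next. I'll grip it lightly, only to slide it sideways while it's on the infeed plate.

Request:
drive_tool([
  [[0,0,0,0,0,0,-0.2],[0,0,0,0,0,0,-0.2],[0,0,0,0,0,0,-0.2]],
], squeeze=20)

```text
clock: 13.1
position: [0.5973, 0.081, 0.0774]
orientation: [3.138, -0.147, 0.0]
contact_force: [-0.6, 0.4, 3.0]
width: 0.0343
```

```bash
python3 - <<'E'
from h import *
def up(im,x0,y0,x1,y1,f): return cv2.resize(im[y0:y1,x0:x1],None,fx=f,fy=f,interpolation=cv2.INTER_CUBIC)[:,:,::-1]
a=snap('side','s8')['img']
cv2.imwrite('pics/s8c.png',up(a,285,140,365,210,8))
s=manip.read_state();print(s['contact_force'],s['width'])
E
```

```text
[ 0.1989873  -0.01881044  3.87058924] 0.033956726702618976
```

View pics/s8c.png

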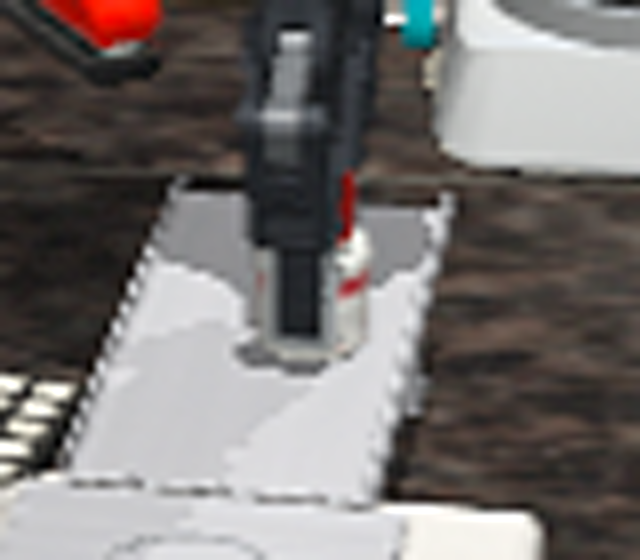

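Request:
drive_tool([
  [[-0.06,-0.2,0,0,0,0,-0.2],[-0.12,-0.37,0,0,0,0,-0.2],[-0.14,-0.42,0,0,0,0,-0.2],[-0.14,-0.42,0,0,0,0,-0.2],[-0.14,-0.42,0,0,0,0,-0.2],[-0.14,-0.42,0,0,0,0,-0.2],[-0.14,-0.42,0,0,0,0,-0.2],[-0.1,-0.3,0,0,0,0,-0.2],[-0.04,-0.1,0,0,0,0,-0.2],[0,0,0,0,0,0,-0.2]],
])

```text
clock: 14.4
position: [0.5768, 0.0192, 0.0774]
orientation: [3.138, -0.147, -0.0]
contact_force: [-0.3, -2.5, 4.3]
width: 0.0344
```

Request:
drive_tool([
  [[0,0,0,0,0,0,-0.09],[0,0,0,0,0,0,-0.09],[0,0,0,0,0,0,-0.09]],
])

```text
clock: 14.78
position: [0.5767, 0.0198, 0.0771]
orientation: [3.138, -0.146, -0.001]
contact_force: [0.1, -0.4, -0.1]
width: 0.0387
```

```bash
python3 - <<'E'
from h import *
def up(im,x0,y0,x1,y1,f): return cv2.resize(im[y0:y1,x0:x1],None,fx=f,fy=f,interpolation=cv2.INTER_CUBIC)[:,:,::-1]
a=snap('side','s9')['img']
cv2.imwrite('pics/s9c.png',up(a,265,145,345,235,6.5))
s=manip.read_state();print(s['position'],s['contact_force'],s['width'])
E
```

```text
[0.57668981 0.01971805 0.07713355] [0.13525734 0.891136   0.16549851] 0.03858555642675423
```

View pics/s9c.png

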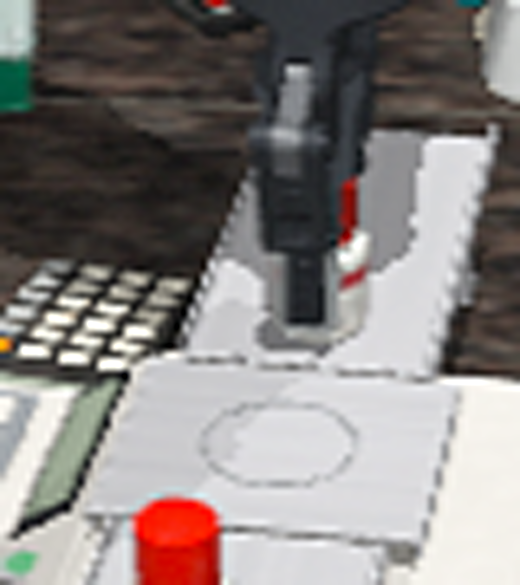

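Request:
drive_tool([
  [[-0.01,-0.1,0,0,0,0,-0.09],[-0.023,-0.25,0,0,0,0,-0.09],[-0.036,-0.4,0,0,0,0,-0.09],[-0.045,-0.5,0,0,0,0,-0.09],[-0.045,-0.5,0,0,0,0,-0.09],[-0.045,-0.5,0,0,0,0,-0.09],[-0.045,-0.5,0,0,0,0,-0.09],[-0.045,-0.5,0,0,0,0,-0.09],[-0.036,-0.4,0,0,0,0,-0.09],[-0.03,-0.3,0,0,0,0,-0.09]],
])

```text
clock: 16.08
position: [0.5696, -0.0599, 0.0773]
orientation: [3.138, -0.147, 0.0]
contact_force: [0.4, 0.1, 0.1]
width: 0.039
```

Request:
drive_tool([
  [[-0.02,-0.2,0,0,0,0,-0.09],[-0.01,-0.1,0,0,0,0,-0.09],[-0.003,-0.03,0,0,0,0,-0.09],[0,0,0,0,0,0,-0.09],[0,0,0,0,0,0,-0.09]],
])

```text
clock: 16.7
position: [0.5689, -0.0658, 0.0773]
orientation: [3.138, -0.147, -0.0]
contact_force: [-0.3, 0.7, 0.1]
width: 0.039
```

```bash
python3 - <<'E'
from h import *
def up(im,x0,y0,x1,y1,f): return cv2.resize(im[y0:y1,x0:x1],None,fx=f,fy=f,interpolation=cv2.INTER_CUBIC)[:,:,::-1]
a=snap('side','s10')['img']
cv2.imwrite('pics/s10c.png',up(a,265,165,345,245,6.5))
s=manip.read_state();print(s['position'],s['contact_force'],s['width'])
E
```

```text
[ 0.56895304 -0.06583612  0.07733415] [-0.52276022  0.14117338  0.64807454] 0.03886453030621998
```

View pics/s10c.png

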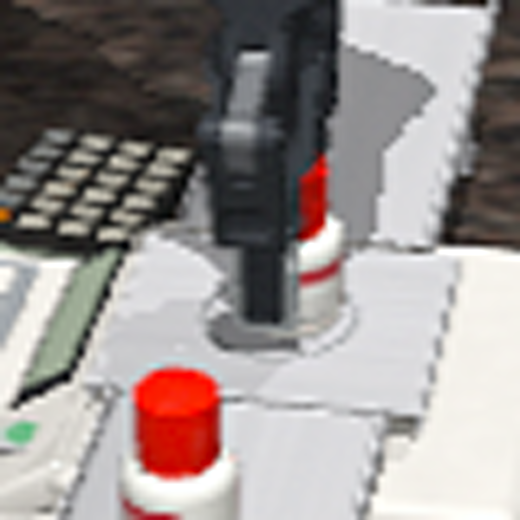

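Request:
drive_tool([
  [[0,0,0,0,0,0,0.2],[0,0,0,0,0,0,0.4],[0,0,0,0,0,0,0.4],[0,0,0.3,0,0,0,0.4],[0,0,0.8,0,0,0,0.4],[0,0,1,0,0,0,0.4],[0,0,1,0,0,0,0.4],[0,0,1,0,0,0,0.4],[0,0,0.9,0,0,0,0.4]],
])

```text
clock: 17.88
position: [0.569, -0.066, 0.1794]
orientation: [3.138, -0.147, 0.002]
contact_force: [0.2, 0.9, 0.1]
width: 0.0598
```

```bash
python3 - <<'E'
from h import *
def up(im,x0,y0,x1,y1,f): return cv2.resize(im[y0:y1,x0:x1],None,fx=f,fy=f,interpolation=cv2.INTER_CUBIC)[:,:,::-1]
a=snap('side','s11')['img']
cv2.imwrite('pics/s11c.png',up(a,265,165,345,245,6.5))
E
```

```text
(no output)
```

View pics/s11c.png

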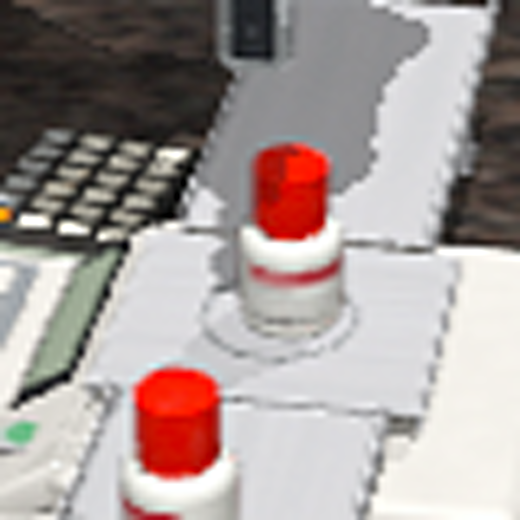

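The bottle is upright and inside the ring, but it looks 4–6 mm off centre. I'll move aside for a clear two-view measurement.

Request:
drive_tool([
  [[0.1,1,0.3,0,0,0,1],[0.1,1,0,0,0,0,1],[0.1,1,0,0,0,0,1],[0.1,1,0,0,0,0,1],[0.1,1,0,0,0,0,1],[0.1,1,0,0,0,0,1],[0.1,1,0,0,0,0,1],[0,0.5,0,0,0,0,1],[0,0,0,0,0,0,1]],
])

```text
clock: 19.05
position: [0.5829, 0.0846, 0.1833]
orientation: [3.138, -0.145, -0.0]
contact_force: [-0.1, 0.3, 0.5]
width: 0.0853
```

```bash
python3 - <<'E'
from h import *
np.set_printoptions(precision=4,suppress=True)
def up(im,x0,y0,x1,y1,f): return cv2.resize(im[y0:y1,x0:x1],None,fx=f,fy=f,interpolation=cv2.INTER_CUBIC)[:,:,::-1]
S=snap('side','s12');T=snap('top','t12')
cv2.imwrite('pics/c12.png',np.hstack([up(S['img'],270,165,350,245,5),up(T['img'],310,180,390,260,5)]))
def caps(c,box):
    h=cv2.cvtColor(c['img'],cv2.COLOR_RGB2HSV)
    m=((h[...,0]<8)|(h[...,0]>172))&(h[...,1]>170)&(h[...,2]>90)
    M=np.zeros(m.shape,np.uint8);x0,y0,x1,y1=box;M[y0:y1,x0:x1]=m[y0:y1,x0:x1]
    n,l,st,ce=cv2.connectedComponentsWithStats(M)
    i=1+np.argmax(st[1:,4]);return ce[i]
a=caps(T,(325,195,365,240));b=caps(S,(295,175,325,206))
print(a,b,tri(T,a,S,b))
E
```

```text
[345.3626 214.6813] [309.4809 194.2672] (array([ 0.5738, -0.062 ,  0.1159]), np.float64(0.0006771428599899903))
```

View pics/c12.png

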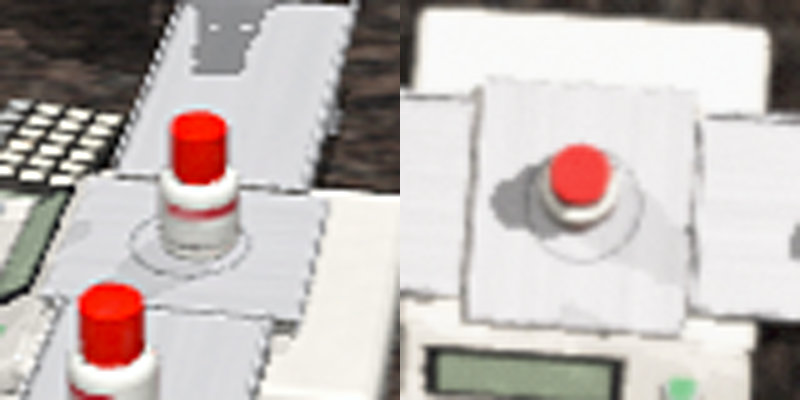

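Ring centre is (0.569,-0.065) and the bottle is at (0.574,-0.062), about 5.8 mm off with 8 mm of margin. That's inside but close. I'll turn the jaws onto the offset direction and nudge it toward the middle.

Request:
drive_tool([
  [[-0.057,-0.916,0,0,0,-0.84,1],[-0.057,-0.916,0,0,0,-0.84,1],[-0.057,-0.916,0,0,0,-0.84,1],[-0.057,-0.916,0,0,0,-0.84,1],[-0.057,-0.916,0,0,0,-0.84,1],[-0.057,-0.916,0,0,0,-0.84,1],[-0.057,-0.916,0,0,0,-0.84,1],[-0.057,-0.916,0,0,0,-0.84,1],[0,0,0,0,0,0,1]],
])

```text
clock: 20.27
position: [0.5737, -0.064, 0.1833]
orientation: [2.731, -1.552, 0.0]
contact_force: [-0.2, 1.2, -0.9]
width: 0.0855
```

```bash
python3 - <<'E'
from h import *
from scipy.spatial.transform import Rotation as R
s=manip.read_state();M=R.from_rotvec(s['orientation']).as_matrix();print(s['position'],M.round(3),s['joint_pos'])
E
```

```text
[ 0.57366078 -0.06397879  0.18334932] [[ 0.512 -0.859 -0.   ]
 [-0.859 -0.512 -0.   ]
 [ 0.     0.    -1.   ]] [-2.25427522e-01  4.76475830e-01  1.73291765e+00 -1.64033502e-04
  9.32213666e-01  2.37892486e+00]
```

Request:
drive_tool([
  [[0,0.1,-1,0,0,0,1],[0,0,-1,0,0,0,1],[0,0,-1,0,0,0,1],[0,0,-1,0,0,0,1],[0,0,-0.8,0,0,0,1],[0,0,-0.4,0,0,0,1],[0,0,-0.1,0,0,0,0.4],[0,0,0,0,0,0,0.2],[0,0,0,0,0,0,0.05],[0,0,0,0,0,0,0.0]],
])

```text
clock: 21.52
position: [0.574, -0.0606, 0.0777]
orientation: [-2.733, 1.55, -0.001]
contact_force: [-0.4, 0.3, 0.2]
width: 0.0428
```

```bash
python3 - <<'E'
from h import *
def up(im,x0,y0,x1,y1,f): return cv2.resize(im[y0:y1,x0:x1],None,fx=f,fy=f,interpolation=cv2.INTER_CUBIC)[:,:,::-1]
a=snap('side','s13')['img']
cv2.imwrite('pics/s13c.png',up(a,265,165,345,245,6.5))
s=manip.read_state();print(s['position'],s['contact_force'],s['width'])
E
```

```text
[ 0.57395954 -0.06060349  0.07763993] [-0.29485072 -0.27370502 -1.22695504] 0.04254137756580847
```

View pics/s13c.png

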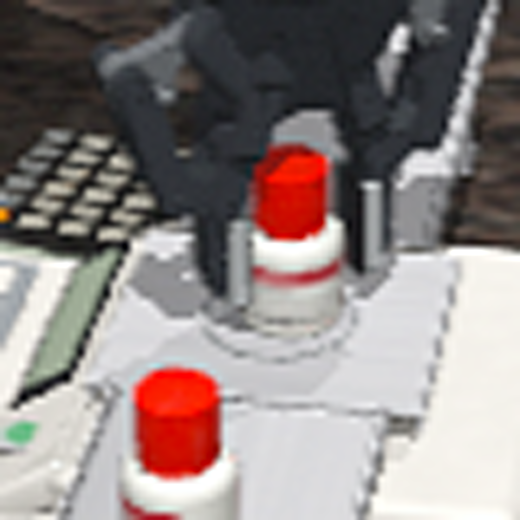

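Request:
drive_tool([
  [[0,0,0,0,0,0,-0.09],[0,0,0,0,0,0,-0.09],[-0.05,-0.04,0,0,0,0,-0.09],[-0.06,-0.05,0,0,0,0,-0.09],[-0.06,-0.05,0,0,0,0,-0.09],[-0.06,-0.05,0,0,0,0,-0.09],[-0.05,-0.04,0,0,0,0,-0.09],[-0.02,-0.02,0,0,0,0,-0.09],[0,0,0,0,0,0,-0.09],[0,0,0,0,0,0,-0.09]],
])

```text
clock: 22.82
position: [0.5678, -0.0656, 0.0773]
orientation: [2.733, -1.55, -0.0]
contact_force: [0.1, -0.2, -0.2]
width: 0.0384
```

Request:
drive_tool([
  [[0,0,0,0,0,0,0.1],[0,0,0,0,0,0,0.3],[0,0,0,0,0,0,0.4],[0,0,0.3,0,0,0,0.4],[0,0,0.8,0,0,0,0.4],[0,0,1,0,0,0,0.4],[0,0,1,0,0,0,0.4],[0,0,1,0,0,0,0.4],[0,0,0.9,0,0,0,0.4],[0,0,0,0,0,0,0.4]],
])

```text
clock: 24.08
position: [0.5684, -0.0656, 0.1794]
orientation: [-2.732, 1.549, -0.005]
contact_force: [0.7, 0.4, -0.3]
width: 0.0598
```

```bash
python3 - <<'E'
from h import *
def up(im,x0,y0,x1,y1,f): return cv2.resize(im[y0:y1,x0:x1],None,fx=f,fy=f,interpolation=cv2.INTER_CUBIC)[:,:,::-1]
a=snap('side','s14')['img']
cv2.imwrite('pics/s14c.png',up(a,265,165,345,245,6.5))
s=manip.read_state();print(s['position'],s['contact_force'],s['width'])
E
```

```text
[ 0.5679301  -0.06556918  0.17824496] [ 0.55329311 -0.06834337 -1.09372895] 0.059864990319321645
```

View pics/s14c.png

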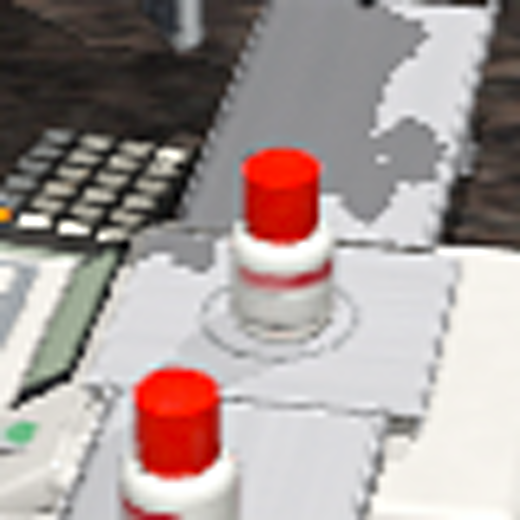

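The bottle now stands in the middle of the ring, upright, gripper clear. On to the key: move over it, turn the jaws back and shut them.

Request:
drive_tool([
  [[-0.774,-0.188,0,0,0,0.84,0.4],[-0.774,-0.188,0,0,0,0.84,0.4],[-0.774,-0.188,0,0,0,0.84,0],[-0.774,-0.188,0,0,0,0.84,-1],[-0.774,-0.188,0,0,0,0.84,-1],[-0.774,-0.188,0,0,0,0.84,-1],[-0.774,-0.188,0,0,0,0.84,-1],[-0.774,-0.188,0,0,0,0.84,-1],[0,0,0,0,0,0,-1],[0,0,0,0,0,0,-1]],
])

```text
clock: 25.38
position: [0.4445, -0.0957, 0.1772]
orientation: [3.138, -0.151, 0.0]
contact_force: [-0.4, 0.6, 0.7]
width: 0.0
```

```bash
python3 - <<'E'
from h import *
s=manip.read_state();print(s['position'],s['orientation'],s['contact_force'],s['width'])
E
```

```text
[ 0.44445076 -0.09565155  0.17720156] [ 3.13791228e+00 -1.51111106e-01  1.54358285e-04] [-0.408091    0.59950342  0.6512783 ] 8.509655613867216e-06
```

Down to 0.052, about 9 mm above the key, and a look.

Request:
drive_tool([
  [[0,0,-1,0,0,0,-1],[0,0,-1,0,0,0,-1],[0,0,-1,0,0,0,-1],[0,0,-1,0,0,0,-1],[0,0,-1,0,0,0,-1],[0,0,-0.8,0,0,0,-1],[0,0,-0.4,0,0,0,-1],[0,0,-0.05,0,0,0,-1],[0,0,0,0,0,0,-1]],
])

```text
clock: 26.5
position: [0.4443, -0.0957, 0.0526]
orientation: [3.138, -0.147, 0.001]
contact_force: [0.3, -0.3, 0.4]
width: -0.0001
```

```bash
python3 - <<'E'
from h import *
np.set_printoptions(precision=4,suppress=True)
def up(im,x0,y0,x1,y1,f): return cv2.resize(im[y0:y1,x0:x1],None,fx=f,fy=f,interpolation=cv2.INTER_CUBIC)[:,:,::-1]
S=snap('side','s15')
cv2.imwrite('pics/s15c.png',up(S['img'],225,165,335,265,6))
s=manip.read_state();print(s['position'],s['contact_force'],s['width'],(proj(S,s['position'])-[225,165])*6)
E
```

```text
[ 0.4443 -0.0957  0.0528] [ 1.2511  1.0858 -0.6411] -1.4488167637648154e-05 [153.8462 355.6701]
```

View pics/s15c.png

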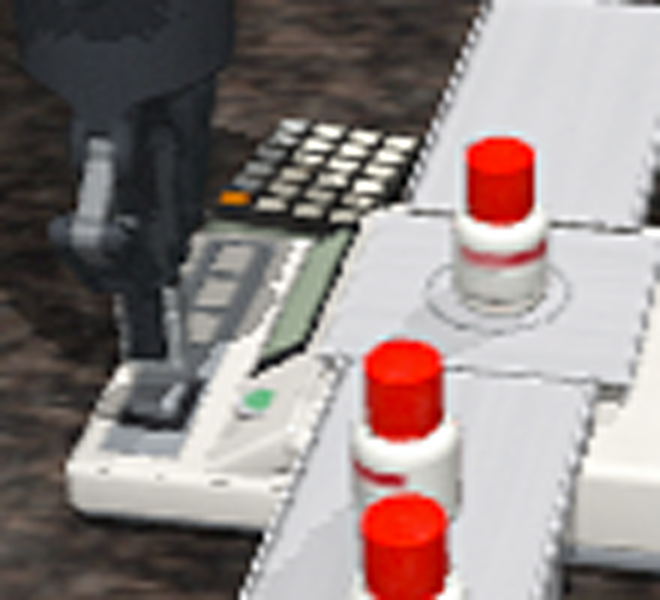

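Request:
drive_tool([
  [[0,0,-0.2,0,0,0,-1],[0,0,-0.15,0,0,0,-1],[0,0,-0.1,0,0,0,-1],[0,0,-0.1,0,0,0,-1],[0,0,0,0,0,0,-1]],
])

```text
clock: 27.18
position: [0.444, -0.0957, 0.0413]
orientation: [3.138, -0.147, -0.0]
contact_force: [-0.1, -0.6, 1.3]
width: -0.0
```

Request:
drive_tool([
  [[0,0,-0.1,0,0,0,-1],[0,0,0,0,0,0,-1]],
])

```text
clock: 27.42
position: [0.444, -0.0956, 0.0393]
orientation: [3.138, -0.147, -0.0]
contact_force: [-0.1, 0.2, 3.2]
width: 0.0001
```

Contact is made, at 3.2 N. I'll go on to the stop in small steps.

Request:
drive_tool([
  [[0,0,-0.05,0,0,0,-1],[0,0,0,0,0,0,-1]],
])

```text
clock: 27.68
position: [0.444, -0.0956, 0.0385]
orientation: [3.138, -0.147, 0.0]
contact_force: [-0.8, 0.1, 5.8]
width: -0.0001
```

Request:
drive_tool([
  [[0,0,-0.04,0,0,0,-1],[0,0,0,0,0,0,-1]],
])

```text
clock: 27.92
position: [0.444, -0.0957, 0.0381]
orientation: [3.138, -0.147, 0.001]
contact_force: [-3.6, 0.2, 16.2]
width: -0.0
```

The force jumped to 16 N at z = 0.038, so the key is on its stop. I'll hold briefly, release, and back away.

Request:
drive_tool([
  [[0,0,0,0,0,0,-1],[0,0,0.1,0,0,0,-1],[0,0,0.2,0,0,0,-1],[0,0,0.4,0,0,0,-1],[0,0,1,0,0,0,-1],[0,0,1,0,0,0,-1],[0,0,1,0,0,0,-1],[0,0,1,0,0,0,-1],[0,0,1,0,0,0,-1],[0,0,1,0,0,0,-1]],
])

```text
clock: 29.18
position: [0.4439, -0.0956, 0.1726]
orientation: [3.138, -0.147, 0.0]
contact_force: [-0.4, -0.3, 0.1]
width: 0.0002
```

Request:
drive_tool([
  [[0,1,0.5,0,0,0,-1],[0,1,0.5,0,0,0,-1],[0,1,0,0,0,0,-1],[0,1,0,0,0,0,-1],[0,1,0,0,0,0,-1],[0,1,0,0,0,0,-1],[0.2,1,0,0,0,0,-1],[0.2,1,0,0,0,0,-1],[0.2,1,0,0,0,0,-1],[0,0,0,0,0,0,-1]],
])

```text
clock: 30.42
position: [0.4559, 0.0851, 0.1918]
orientation: [3.138, -0.144, 0.0]
contact_force: [-0.5, -0.4, -0.1]
width: -0.0002
```

```bash
python3 - <<'E'
from h import *
np.set_printoptions(precision=4,suppress=True)
def up(im,x0,y0,x1,y1,f): return cv2.resize(im[y0:y1,x0:x1],None,fx=f,fy=f,interpolation=cv2.INTER_CUBIC)[:,:,::-1]
S=snap('side','s16');T=snap('top','t16')
cv2.imwrite('pics/c16.png',np.hstack([up(S['img'],225,165,345,320,3.3),up(T['img'],310,170,430,325,3.3)]))
def caps(c,box):
    h=cv2.cvtColor(c['img'],cv2.COLOR_RGB2HSV)
    m=((h[...,0]<8)|(h[...,0]>172))&(h[...,1]>170)&(h[...,2]>90)
    M=np.zeros(m.shape,np.uint8);x0,y0,x1,y1=box;M[y0:y1,x0:x1]=m[y0:y1,x0:x1]
    n,l,st,ce=cv2.connectedComponentsWithStats(M)
    i=1+np.argmax(st[1:,4]);return ce[i]
a=caps(T,(325,195,365,240));b=caps(S,(295,175,325,206))
print(a,b,tri(T,a,S,b)); print(manip.read_state()['contact_force'])
E
```

```text
[346.5638 216.0957] [307.9366 194.6761] (array([ 0.5705, -0.0645,  0.1162]), np.float64(0.0007233842859215249))
[-0.4425  0.0669  0.3375]
```

View pics/c16.png

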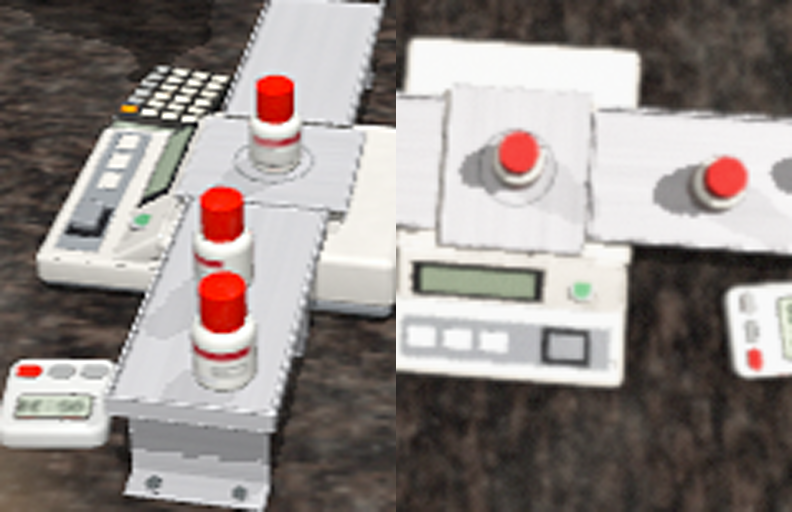

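View pics/t16.png

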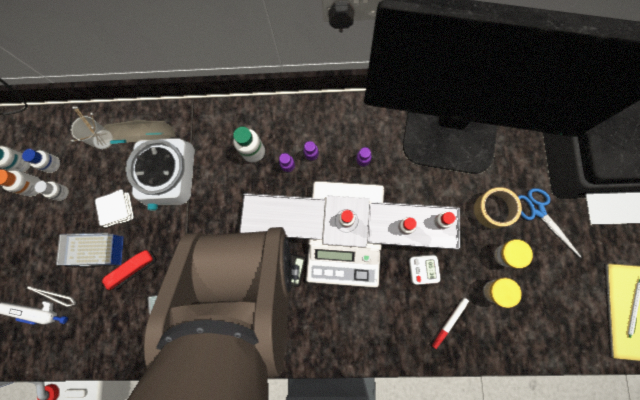

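The bottle cap is at (346.6,216) in the top view, which puts it 1.7 mm from the ring centre and upright. The weighed bottle is at about (409,226) on the outfeed plate. The key is back up, and the calculator and timer haven't moved. Handing in.

```bash
python3 -c "
from cell import order
print(order.job_done())"
```

```text
the job is handed in; nothing more can be done
None
```

The job is done and handed in at about 30.5 s of the 61 s allowed; the hand-in gives no verdict.

- **Weighed bottle:** I slid it off the pan between loosely closed fingers. It stands upright on the outfeed plate, about 140 mm from the middle of the pan, and I saw no contact with the earlier bottle.
- **Next bottle:** I gripped it lightly on the infeed plate to line it up sideways, then slid it onto the pan with the fingers loose around it. The first check showed it about 6 mm off centre, inside the ring but close to its 8 mm margin. I nudged it again, and the last two-view check puts it 1.7 mm from the ring centre and upright.
- **Key:** I pressed it once after letting go of the bottle, about 3.8 s after clearing it. The force rose from about 4 N to 16 N at a fingertip height of 38 mm, which is the key's stop. In the last pictures it is up again.
- **Surroundings:** The last pictures show the calculator (partly behind the arm in the top view) and the timer where they were, and the arm was touching nothing.

**Disagreements:**
- Heights measured from the two views came out about 2 mm below the stated ones: 67 mm for the pan against 69 mm, and 40.6 mm for the key against 42.5 mm. That is within the calibration's stated accuracy.
- The light grip read 34 mm on the 36 mm bottle and pressed about 4 N down on the infeed plate, so I did not grip the bottle on the pan.

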